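# Find the firmest bumper and fit it

### The job

Three spring bumpers in the test rack look alike, but only the firmest is good for the rover. Push each rubber cap in turn straight down about 6 mm, so that its orange marker ends in the green band, and feel how hard it resists; then move the firmest one into the rover's socket, fully home and upright, and with it there push its cap down about 6 mm once more to check it. Never push a cap harder than 20 N, and leave the other two bumpers in their seats and everything else on the table alone.

Things in the scene. Friction and masses are not known exactly. Their poses are not given: they have to be found in the camera images.
- bumper_a: one of three spring bumpers that look the same: a 40 x 40 x 34 mm light grey plastic block with dark holes in its sides (hold it by two opposite sides of this block), with a round black rubber cap above it on a sprung stem; 54 mm tall overall, about 0.14 kg. Origin: centre of the underside; z up; a short black tongue on the cap points to +x. It starts loose in one of the rack's seats, in any order; the letter says nothing about its stiffness
- cap_a: the black rubber cap of bumper_a, 32 mm across and 8 mm thick; origin: centre of its top face, 54 mm above the underside of the bumper when free. It goes straight down against a spring, at most 12 mm. Softer ones begin to yield at about 2 N; at 6 mm the softest pushes back with about 3.5 N, the middle one with about 6 N, the firmest (which yields only from 5 N) with about 14 N, passing 20 N at 10 mm; at 12 mm any of them is at its hard stop
- bumper_b: one of three spring bumpers that look the same: a 40 x 40 x 34 mm light grey plastic block with dark holes in its sides (hold it by two opposite sides of this block), with a round black rubber cap above it on a sprung stem; 54 mm tall overall, about 0.14 kg. Origin: centre of the underside; z up; a short black tongue on the cap points to +x. It starts loose in one of the rack's seats, in any order; the letter says nothing about its stiffness
- cap_b: the black rubber cap of bumper_b, 32 mm across and 8 mm thick; origin: centre of its top face, 54 mm above the underside of the bumper when free. It goes straight down against a spring, at most 12 mm. Softer ones begin to yield at about 2 N; at 6 mm the softest pushes back with about 3.5 N, the middle one with about 6 N, the firmest (which yields only from 5 N) with about 14 N, passing 20 N at 10 mm; at 12 mm any of them is at its hard stop
- bumper_c: one of three spring bumpers that look the same: a 40 x 40 x 34 mm light grey plastic block with dark holes in its sides (hold it by two opposite sides of this block), with a round black rubber cap above it on a sprung stem; 54 mm tall overall, about 0.14 kg. Origin: centre of the underside; z up; a short black tongue on the cap points to +x. It starts loose in one of the rack's seats, in any order; the letter says nothing about its stiffness
- cap_c: the black rubber cap of bumper_c, 32 mm across and 8 mm thick; origin: centre of its top face, 54 mm above the underside of the bumper when free. It goes straight down against a spring, at most 12 mm. Softer ones begin to yield at about 2 N; at 6 mm the softest pushes back with about 3.5 N, the middle one with about 6 N, the firmest (which yields only from 5 N) with about 14 N, passing 20 N at 10 mm; at 12 mm any of them is at its hard stop
- rack: white test rack, a fixed plate 110 (x) x 290 (y) x 10 mm, origin at the centre of its underside; three seats in a row along its y, 95 mm apart, each with a 4 mm high lip round the bumper (1.5 mm play), and on the +x side of each seat a white post 50 mm tall (above the plate) with a green band and an orange marker
- seat_1 (a point): centre of the rack's seat at the +y end of the row, on the upper face of the plate where the bumper stands; marker_1 belongs to it
- marker_1 (a joint): orange depth marker of seat_1, a tab that slides down its post: 0 m at the top (start), at most 0.0125. The tongue of a squeezed cap pushes it down (about 0.5 N) and it stays where it was left, so it keeps the deepest squeeze less 0.5 mm of free play. The green band spans 4 to 9 mm of its travel
- seat_2 (a point): centre of the rack's seat at the middle of the row, on the upper face of the plate where the bumper stands; marker_2 belongs to it
- marker_2 (a joint): orange depth marker of seat_2, a tab that slides down its post: 0 m at the top (start), at most 0.0125. The tongue of a squeezed cap pushes it down (about 0.5 N) and it stays where it was left, so it keeps the deepest squeeze less 0.5 mm of free play. The green band spans 4 to 9 mm of its travel
- seat_3 (a point): centre of the rack's seat at the -y end of the row, on the upper face of the plate where the bumper stands; marker_3 belongs to it
- marker_3 (a joint): orange depth marker of seat_3, a tab that slides down its post: 0 m at the top (start), at most 0.0125. The tongue of a squeezed cap pushes it down (about 0.5 N) and it stays where it was left, so it keeps the deepest squeeze less 0.5 mm of free play. The green band spans 4 to 9 mm of its travel
- rover: small magenta four-wheeled rover, fixed, 150 (x) x 152 (y) mm, deck top 48 mm above the table, front to -x; an orange circuit board 8 mm thick (40 x 70 mm) lies on the rear of the deck, its near edge 65 mm behind the socket's centre; origin: centre of the footprint, at table height. A yellow 150 x 150 x 30 mm parts tray stands on the other side of the rack
- socket (a point): centre of the floor of the rover's square bumper socket, on the deck's upper face (48 mm above the table), 35 mm in front of the rover's centre; a grey lip 5 mm high and 5 mm wide surrounds a 44 x 44 mm opening (2 mm play all round); axes as the rover's
- servo: bystander, leave alone: blue servo, 54 x 20 x 42 mm, standing; origin at its underside
- gear_motor: bystander, leave alone: yellow gear motor with a steel end, about 90 x 22 x 19 mm, lying; origin at its underside
- wheel: bystander, leave alone: black tyre with yellow hub, 64 mm across, 26 mm thick, lying flat; origin at its underside
- beam: bystander, leave alone: grey perforated beam, 112 x 16 x 16 mm; origin at its underside
- battery_pack: bystander, leave alone: battery holder with four cells, 62 x 58 x 19 mm; origin at its underside
- screwdriver: bystander, leave alone: red-handled screwdriver, 170 mm long, lying; origin at its underside
Mind the look-alikes: they are no part of the job. Leave any pink or red look-alike of the bumper_c alone.

How it is judged:
By the outcome, as a careful person would: the job done as asked, in the order asked, and still so for the second after the job is handed in, with the robot touching nothing.
It also fails if it takes over 64 s, if anything falls off the work surface, if the arm or the gripper's body presses on something with over 40 N, if the wrist force passes 120 N, or if a joint passes its speed limit or range.

### The arm

A 7-joint arm with a two-finger parallel gripper is mounted at the origin on the work surface. World frame = base frame: x ahead of the robot, y to its left, z up, the work surface at z = 0. Lengths are in m, angles in rad, forces in N, time in s.
With the tool pointing down it reaches from about 0.425 to 1.025 m from the base axis. Payload 3.6 kg.
Tool frame: the origin (TCP) lies at the very end of the fingers, on their centre line; the grasp point (between the pads) lies 19 mm behind it; z points along the fingers, x is the direction in which the jaws open and shut, and the axes are right-handed (so a half turn about z gives the same grasp; the last joint's range is limited). The gripper opens to 85 mm and grips with 20 to 120 N. Pads are 22 mm wide; open, the fingers measure 114 mm over their backs; the gripper's body (76 mm by 85 mm) begins 54 mm behind the grasp point. The pads swing forward as they close: fully open they stand 13 mm farther back than shut.
Start: joints at [1.171, 0.591, 0.048, 1.609, -0.033, 0.943, -0.034], TCP at [0.218, -0.691, 0.231] pointing down, gripper open.
Joint ranges: [-2.69, 2.69], [-0.47, 2.24], [-1.27, 1.36], [0.19, 2.51], [-1.53, 4.68], [0.08, 2.07], [-3.09, 3.09]. Speed limits (rad/s): [2.57, 2.57, 3.14, 3.14, 3.14, 3.14, 3.14].

### API

Orientations are given as a unit quaternion [w, x, y, z].
In Python, from workcell import * gives the robot as it stands.
- The arm moves only by the shell command python3 -m pendant 'ROWS' [FORCE]. ROWS is a JSON object of lists of equal length, an entry for each row: "translation": the shift along the tool's x, y, z in mm, a list of three; "roll": the turn about the tool's z in rad; "fingers": the opening in per cent of the stroke, from 0 (shut) to 100 (fully open). In form: {"translation": [[x, y, z], ...], "roll": [roll, ...], "fingers": [fingers, ...]}. A call has 1 to 5 rows; each row shifts and turns the commanded pose from where the row before left it, along the tool's axes as they then stand; what a row does not reach is not made up. A row lasts 1/12 s, in which the tool goes at most 41.7 mm and 7.16 degrees, less where a joint would pass 70% of its speed; a pose out of reach is approached as far as the arm can. A call with a gripper value outside its range is refused whole. The fingers move at their own pace and stop on an object; FORCE is the grip in N (left out, the last holds). Time passes only in rows, so rows that do not move let the fingers close. It gives the time, the measured TCP pose, the force and the opening at its end, in the units of the state.
- sense(): the state, without advancing time (a new reading comes with each control period).
- get_image(name): name is "scene" or "top"; returns the picture (480x640x3 uint8, red, green, blue); there is no depth.
- camera_info(name): a dict with "K" (3x3 intrinsics, pixels), "world_to_cam" (4x4, takes a point from world to camera coordinates). Camera axes: x right, y down, z forward; pixel columns grow to the right and rows downward; lengths in m; the calibration is good to about 2 mm. A picture is of the moment at which its call begins. camera_info takes no time and is no camera call.
- job_done(): hands the job in, once; it reports no verdict.
The state is a dict: "time_s": time; "q": joint angles; "dq": joint speeds; "joint_torque": joint torques, N m; "tool_pos": TCP position; "tool_rot": TCP orientation; "wrist_force": force on the tool from outside, world axes, zero at the start; "wrist_torque": the same for the moment, N m; "gripper_width": finger opening in m.
Only numpy, scipy, OpenCV 4.12 (cv2) and the standard library are available. Lean on these libraries where they do the work, as an engineer would, in place of code of your own. Each camera call takes 0.05 s, during which the arm holds its last target.

## Working session

There is one attempt and no reset: what is moved stays moved. The work goes in short steps, Python scripts to look and compute and a shell command to move; the robot and the scene stay as the last step left them, time stands still between calls to the robot, and variables do not carry over. Pictures are saved under pics/ and viewed, and the job is handed in when it is done.

```bash
mkdir -p pics; ls; python3 - <<'E'
from workcell import *
import cv2,json
s=sense()
for k,v in s.items(): print(k,v)
for n in("scene","top"):
    im=get_image(n); cv2.imwrite(f"pics/{n}0.png",im[:,:,::-1])
    c=camera_info(n); print(n,c)
E
```

```text
pics
time_s 0.0
q [ 1.17153317  0.59210916  0.04828992  1.60983773 -0.03330802  0.94271257
 -0.03370504]
dq [ 9.77328550e-04  4.76087421e-05 -3.83958131e-04  2.20336815e-03
 -5.77003393e-04  1.79660480e-03 -4.85624900e-04]
joint_torque [-1.02585341e-05 -5.48698390e+01  1.54705435e+00 -1.98124516e+01
  9.48492321e-03  8.88109003e-03 -7.98241047e-07]
tool_pos [ 0.2180019  -0.69056926  0.23014211]
tool_rot [-6.21420924e-04  8.06565038e-01 -5.91144280e-01 -9.45064713e-04]
wrist_force [1.09645613 0.07185502 0.26116677]
wrist_torque [-0.02639765  0.03493758  0.00044592]
gripper_width 0.0854137699729675
scene {'K': array([[469.9824686 ,   0.        , 300.37057008],
       [  0.        , 469.9824686 , 238.81006084],
       [  0.        ,   0.        ,   1.        ]]), 'world_to_cam': array([[ 0.29689089,  0.95484502,  0.01125965, -0.17084427],
       [ 0.64091471, -0.19051166, -0.74359508, -0.3154463 ],
       [-0.70787297,  0.22798308, -0.66853539,  1.43652287],
       [ 0.        ,  0.        ,  0.        ,  1.        ]])}
top {'K': array([[536.85356927,   0.        , 319.81488396],
       [  0.        , 536.85356927, 236.23019442],
       [  0.        ,   0.        ,   1.        ]]), 'world_to_cam': array([[-0.03064893, -0.99951797, -0.00494612,  0.00198486],
       [-0.97550198,  0.03099028, -0.21779692,  0.61151419],
       [ 0.21784521, -0.00185029, -0.97598158,  0.95593321],
       [ 0.        ,  0.        ,  0.        ,  1.        ]])}
```

View pics/scene0.png

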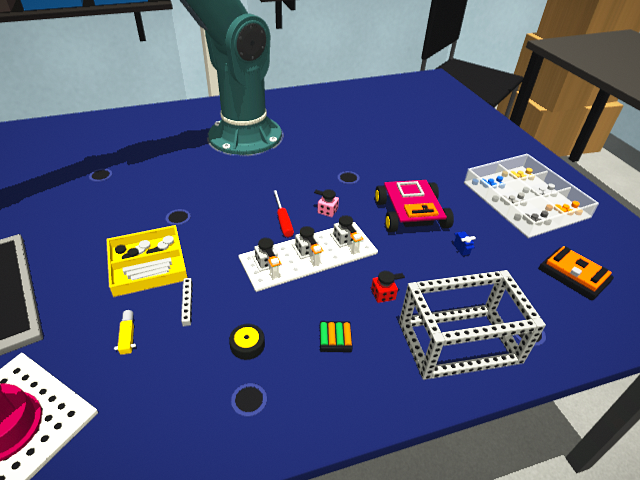

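View pics/top0.png

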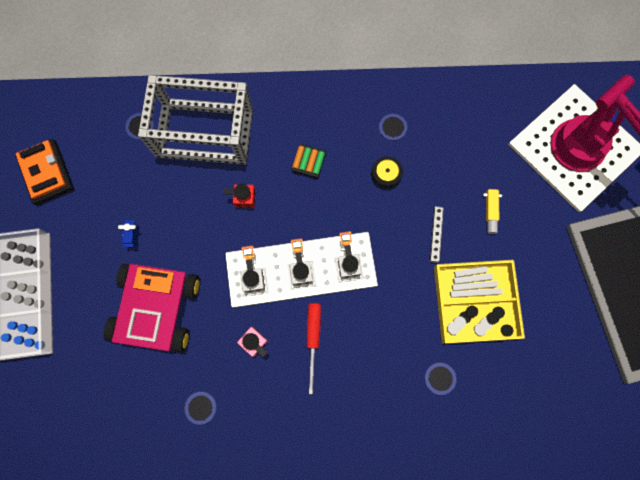

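The top picture shows the rack with three grey bumpers, caps at about (251,279), (301,271) and (350,264). The socket frame on the rover is at about (144,325). Look-alikes are the red bumper at (243,195) and the pink one at (252,342). The screwdriver's red handle is close to the rack's -x side, at (313,325). I choose the three grey ones, and will check them in a close crop.

```bash
cat > h.py <<'E'
import numpy as np,cv2
from workcell import *
def ray(n,uv):
    c=camera_info(n);R=c["world_to_cam"][:3,:3];t=c["world_to_cam"][:3,3]
    d=R.T@np.linalg.inv(c["K"])@np.array([uv[0],uv[1],1.]);return -R.T@t,d
def onz(n,uv,z):
    o,d=ray(n,uv);return o+d*(z-o[2])/d[2]
def px(n,p):
    c=camera_info(n);q=c["world_to_cam"]@np.r_[p,1];q=c["K"]@q[:3];return q[:2]/q[2]
def tri(a,b):
    (o1,d1),(o2,d2)=ray("top",a),ray("scene",b)
    k=np.linalg.lstsq(np.c_[d1,-d2],o2-o1,rcond=None)[0]
    p,q=o1+d1*k[0],o2+d2*k[1];return (p+q)/2,np.linalg.norm(p-q)
E
python3 - <<'E'
from h import *
t=cv2.imread("pics/top0.png");s=cv2.imread("pics/scene0.png")
a=cv2.resize(t[225:315,215:385],None,fx=4.6,fy=4.6,interpolation=cv2.INTER_CUBIC);cv2.imwrite("pics/ct.png",a)
a=cv2.resize(s[205:295,230:385],None,fx=5,fy=5,interpolation=cv2.INTER_CUBIC);cv2.imwrite("pics/cs.png",a)
a=cv2.resize(t[255:360,95:210],None,fx=5,fy=5,interpolation=cv2.INTER_CUBIC);cv2.imwrite("pics/cr.png",a)
E
```

```text
(no output)
```

View pics/ct.png

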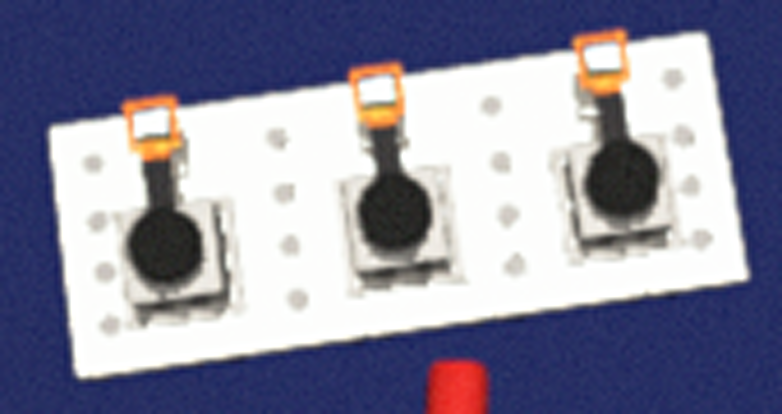

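View pics/cs.png

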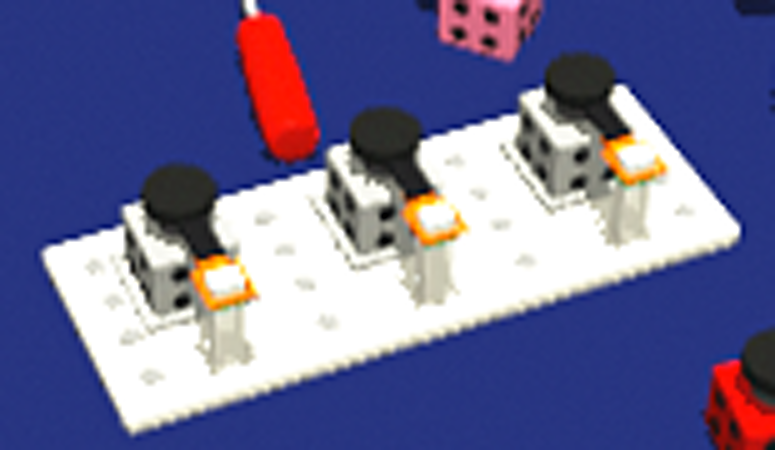

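View pics/cr.png

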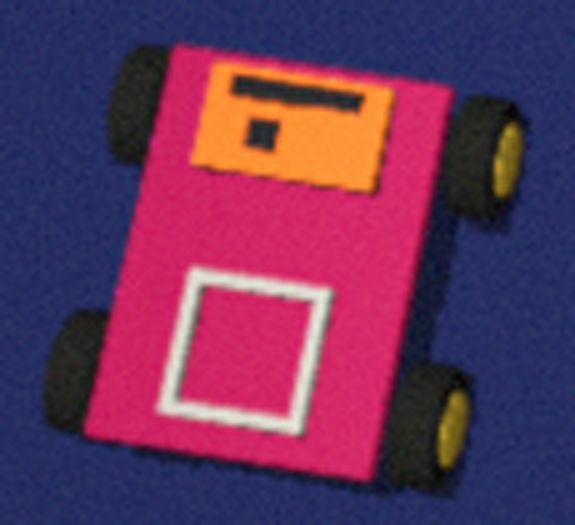

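The crops show grey blocks with black caps, tongues toward the +x posts, and orange markers at the tops. The socket has a grey lip at the rover's -x end.

```bash
cat > m.py <<'E'
from h import *
def big(m,lo=0,hi=1e9):
    cs,_=cv2.findContours(m.astype(np.uint8),cv2.RETR_EXTERNAL,cv2.CHAIN_APPROX_NONE)
    return [c for c in cs if lo<cv2.contourArea(c)<hi]
E
python3 - <<'E'
from m import *
t=cv2.imread("pics/top0.png");s=cv2.imread("pics/scene0.png")
ht=cv2.cvtColor(t,cv2.COLOR_BGR2HSV)
# caps: dark & unsaturated; open to remove tongue
def caps(im,roi,k):
    g=im.max(2);m=np.zeros(g.shape,np.uint8);x0,x1,y0,y1=roi
    f=4;gg=cv2.resize(g[y0:y1,x0:x1],None,fx=f,fy=f,interpolation=cv2.INTER_LINEAR)
    mm=cv2.morphologyEx((gg<75).astype(np.uint8),cv2.MORPH_OPEN,cv2.getStructuringElement(cv2.MORPH_ELLIPSE,(k,k)))
    out=[]
    for c in big(mm,300):
        (cx,cy),ax,an=cv2.fitEllipse(c);out.append(((cx+.5)/f-.5+x0,(cy+.5)/f-.5+y0,ax[0]/f,ax[1]/f,an))
    return sorted(out)
ct=caps(t,(235,370,245,300),45);cs=caps(s,(250,365,210,275),35)
print(np.round(ct,1));print(np.round(cs,1))
for c in ct: print("cap top@.064",onz("top",c[:2],.064).round(4))
for c in cs: print("scene@.064",onz("scene",c[:2],.064).round(4), "@.060",onz("scene",c[:2],.06).round(4))
# rack
m=(ht[...,1]<60)&(ht[...,2]>130);m[:225]=0;m[315:]=0;m[:,:220]=0;m[:,382:]=0
m=cv2.morphologyEx(m.astype(np.uint8),cv2.MORPH_CLOSE,np.ones((13,13)))
c=max(big(m),key=cv2.contourArea);
h=cv2.convexHull(c);r=cv2.approxPolyDP(h,6,True)[:,0]
R=np.array([onz("top",q,.010)[:2] for q in r]);print("rack",r.tolist(),R.round(4).tolist())
# socket lip
m=(ht[...,1]<90)&(ht[...,2]>130);m[:305]=0;m[345:]=0;m[:,:120]=0;m[:,168:]=0
c=max(big(m),key=cv2.contourArea);P=np.array([onz("top",q,.053)[:2] for q in c[:,0].astype(float)],np.float32)
r=cv2.minAreaRect((P*1000).astype(np.float32));print("socket",r, cv2.boxPoints(r).tolist())
# pcb + deck
m=(ht[...,0]>160)&(ht[...,1]>150)&(ht[...,2]>100);m[:255]=0;m[360:]=0;m[:,:95]=0;m[:,210:]=0
c=max(big(cv2.morphologyEx(m.astype(np.uint8),cv2.MORPH_CLOSE,np.ones((25,25)))),key=cv2.contourArea)
P=np.array([onz("top",q,.048)[:2] for q in c[:,0].astype(float)],np.float32);print("deck",cv2.minAreaRect(P*1000))
E
```

```text
[[250.6 278.2  14.8  15.8 162.4]
 [300.4 270.9  14.5  15.9 175. ]
 [349.8 263.6  14.7  15.9   7.4]]
[[265.5 244.4  13.8  14.5 139.8]
 [306.5 232.7  13.2  14.  138.1]
 [345.4 221.7  13.   13.4 128.8]]
cap top@.064 [0.5354 0.1156 0.064 ]
cap top@.064 [0.5462 0.0216 0.064 ]
cap top@.064 [ 0.5572 -0.0722  0.064 ]
scene@.064 [ 0.563 -0.073  0.064] @.060 [ 0.5587 -0.0721  0.06  ]
scene@.064 [0.5521 0.0203 0.064 ] @.060 [0.5478 0.0218 0.06  ]
scene@.064 [0.5413 0.1139 0.064 ] @.060 [0.5369 0.1159 0.06  ]
rack [[368, 232], [377, 285], [231, 306], [226, 252]] [[0.6297, -0.1147], [0.5219, -0.127], [0.4895, 0.1611], [0.5977, 0.1717]]
socket ((455.81787109375, 316.9817810058594), (55.61641311645508, 54.79216003417969), 79.36463928222656) [[423.7601623535156, 294.7074279785156], [477.6111145019531, 284.5951232910156], [487.8755798339844, 339.2561340332031], [434.0246276855469, 349.3684387207031]]
deck ((490.3074645996094, 310.3169860839844), (110.92464447021484, 150.40182495117188), 79.5305404663086)
```

```bash
cat > rel.py <<'E'
import sys
from h import *
from scipy.spatial.transform import Rotation as Ro
def rel(p,yaw_deg):
    """yaw_deg: rack/rover yaw; tool x wanted along its -y. shift given in tool axes before and after the roll"""
    s=sense();w=s["tool_rot"];R=Ro.from_quat([w[1],w[2],w[3],w[0]]).as_matrix()
    d=np.array(p)-s["tool_pos"]
    a=np.degrees(np.arctan2(R[1,0],R[0,0]));roll=-np.radians((yaw_deg-90)-a)
    R2=R@Ro.from_euler('z',roll).as_matrix()
    print("t",round(s["time_s"],2),"pos",(s["tool_pos"]*1e3).round(1),"z-axis",R[:,2].round(4),"F",s["wrist_force"].round(2),"w",round(s["gripper_width"],4))
    print("shift mm now",(R.T@d*1e3).round(1),"after roll",(R2.T@d*1e3).round(1),"roll",round(roll,4))
if __name__=="__main__":
    a=list(map(float,sys.argv[1:]));rel(a[:3],a[3])
E
python3 rel.py .558 -.072 .12 6.6
python3 - <<'E'
from m import *
s=cv2.imread("pics/scene0.png");hs=cv2.cvtColor(s,cv2.COLOR_BGR2HSV)
print(px("scene",[.4558,.317,.053]))
m=(hs[...,1]<90)&(hs[...,2]>130);m[:172]=0;m[205:]=0;m[:,:385]=0;m[:,435:]=0
c=max(big(m),key=cv2.contourArea);P=np.array([onz("scene",q,.053)[:2] for q in c[:,0].astype(float)],np.float32)
print("socket scene",cv2.minAreaRect(P*1000))
t=cv2.imread("pics/top0.png")
E
```

```text
t 0.1 pos [ 218.  -690.7  230.3] z-axis [-7.0e-04  1.9e-03 -1.0e+00] F [-0.08 -0.39  0.08] w 0.0854
shift mm now [-487.4 -510.5  111.2] after roll [-575.3 -408.9  111.2] roll 0.1907
[409.73157149 188.52444478]
socket scene ((455.3759460449219, 317.6711120605469), (54.87303161621094, 59.84973907470703), 80.19486999511719)
```

```bash
python3 -m pendant '{"translation": [[0,0,0],[0,0,0],[-20,-14,0],[-30,-21,4],[-32,-22.7,6]], "roll": [0.0953,0.0953,0,0,0], "fingers": [0,0,0,0,0]}' 40
python3 -m pendant '{"translation": [[-32,-22.7,6],[-32,-22.7,6],[-32,-22.7,6],[-32,-22.7,6],[-32,-22.7,6]], "roll": [0,0,0,0,0], "fingers": [0,0,0,0,0]}'
python3 -m pendant '{"translation": [[-32,-22.7,6],[-32,-22.7,6],[-32,-22.7,6],[-32,-22.7,6],[-32,-22.7,6]], "roll": [0,0,0,0,0], "fingers": [0,0,0,0,0]}'
python3 rel.py .558 -.072 .12 6.6
```

```text
time_s: 0.52
tool_pos: [0.265, -0.6039, 0.2212]
tool_rot: [0.001, 0.745, -0.667, 0.0]
wrist_force: [1.6, -0.0, -0.3]
gripper_width: 0.0258
time_s: 0.93
tool_pos: [0.3609, -0.4293, 0.1909]
tool_rot: [-0.0, 0.747, -0.665, -0.0]
wrist_force: [0.9, 0.3, -0.4]
gripper_width: 0.0002
time_s: 1.35
tool_pos: [0.4552, -0.2575, 0.1609]
tool_rot: [0.0, 0.747, -0.665, -0.0]
wrist_force: [0.3, 0.3, 0.4]
gripper_width: -0.0002
t 1.35 pos [ 455.2 -257.5  160.9] z-axis [-3.e-04  1.e-04 -1.e+00] F [0.25 0.29 0.44] w -0.0002
shift mm now [-172.4 -123.4   40.9] after roll [-172.4 -123.4   40.9] roll -0.0002
```

```bash
python3 -m pendant '{"translation": [[-32,-22.9,8],[-32,-22.9,8],[-32,-22.9,8],[-32,-22.9,8],[-26,-18,6]], "roll": [0,0,0,0,0], "fingers": [0,0,0,0,0]}'
python3 -m pendant '{"translation": [[-18.4,-13.8,3],[0,0,0],[0,0,0]], "roll": [0,0,0], "fingers": [0,0,0]}'
python3 rel.py .558 -.072 .066 6.6
python3 - <<'E'
from h import *
a,b=get_image("top"),get_image("scene")
x=cv2.resize(a[215:305,310:400],(400,400),interpolation=cv2.INTER_CUBIC);y=cv2.resize(b[190:290,220:320],(400,400),interpolation=cv2.INTER_CUBIC)
cv2.imwrite("pics/p1.png",np.hstack([x,y])[:,:,::-1])
E
```

```text
time_s: 1.77
tool_pos: [0.5472, -0.0902, 0.1225]
tool_rot: [-0.0, 0.748, -0.664, -0.0]
wrist_force: [-0.6, 0.6, 0.1]
gripper_width: 0.0001
time_s: 2.02
tool_pos: [0.558, -0.0718, 0.1197]
tool_rot: [0.0, 0.748, -0.664, -0.0]
wrist_force: [-0.2, -0.9, 0.0]
gripper_width: -0.0003
t 2.02 pos [558.  -71.8 119.7] z-axis [-8.e-04  6.e-04 -1.e+00] F [-0.18 -0.9   0.02] w -0.0003
shift mm now [ 0.2 -0.  53.7] after roll [ 0.2 -0.  53.7] roll 0.004
```

View pics/p1.png

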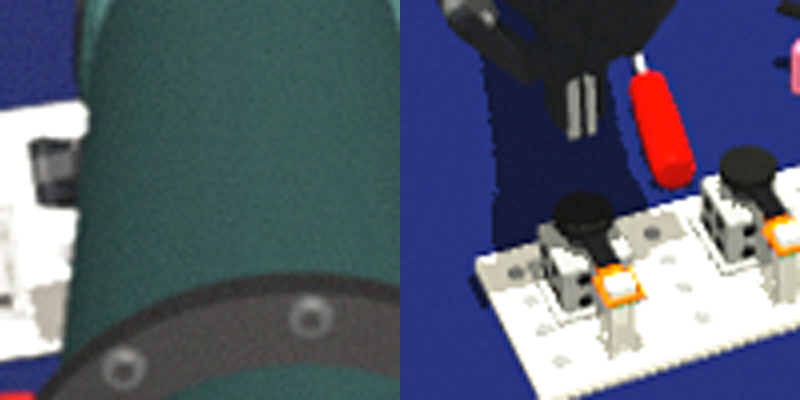

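The scene crop shows the shut fingertips directly above the seat 3 cap (crop (585,210)). The marker is at the top. I'll lower slowly.

```bash
python3 -m pendant '{"translation": [[0,0,20],[0,0,20],[0,0,10],[0,0,2],[0,0,0]], "roll": [0,0,0,0,0], "fingers": [0,0,0,0,0]}'
python3 -m pendant '{"translation": [[0,0,1],[0,0,1],[0,0,1],[0,0,1],[0,0,0]], "roll": [0,0,0,0,0], "fingers": [0,0,0,0,0]}'
```

```text
time_s: 2.53
tool_pos: [0.5566, -0.0751, 0.0678]
tool_rot: [0.001, 0.746, -0.666, -0.001]
wrist_force: [0.2, 0.3, 0.6]
gripper_width: 0.0001
time_s: 2.95
tool_pos: [0.5578, -0.0738, 0.0646]
tool_rot: [-0.0, 0.747, -0.665, 0.0]
wrist_force: [0.2, 0.6, 0.2]
gripper_width: 0.0001
```

```bash
python3 -m pendant '{"translation": [[0,0,1],[0,0,1],[0,0,1],[0,0,0],[0,0,0]], "roll": [0,0,0,0,0], "fingers": [0,0,0,0,0]}'
python3 rel.py .558 -.072 .058 6.6
```

```text
time_s: 3.37
tool_pos: [0.5579, -0.0738, 0.0615]
tool_rot: [-0.0, 0.747, -0.665, 0.0]
wrist_force: [-0.0, -0.4, 3.6]
gripper_width: -0.0
t 3.37 pos [557.9 -73.8  61.5] z-axis [ 4.e-04  0.e+00 -1.e+00] F [-0.02 -0.42  3.58] w -0.0
shift mm now [-1.8 -0.3  3.5] after roll [-1.8 -0.3  3.5] roll 0.0001
```

```bash
python3 -m pendant '{"translation": [[0,0,1],[0,0,1],[0,0,1],[0,0,0.5],[0,0,0]], "roll": [0,0,0,0,0], "fingers": [0,0,0,0,0]}'
python3 -m pendant '{"translation": [[0,0,0],[0,0,0]], "roll": [0,0], "fingers": [0,0]}'
python3 - <<'E'
from h import *
b=get_image("scene")
cv2.imwrite("pics/p2.png",cv2.resize(b[205:285,240:320],(560,560),interpolation=cv2.INTER_CUBIC)[:,:,::-1])
E
```

```text
time_s: 3.78
tool_pos: [0.5579, -0.0738, 0.058]
tool_rot: [-0.0, 0.747, -0.665, 0.0]
wrist_force: [-0.5, 0.0, 6.1]
gripper_width: 0.0
time_s: 3.95
tool_pos: [0.5579, -0.0738, 0.0581]
tool_rot: [-0.0, 0.747, -0.665, 0.0]
wrist_force: [-1.4, -0.9, 6.0]
gripper_width: 0.0003
```

View pics/p2.png

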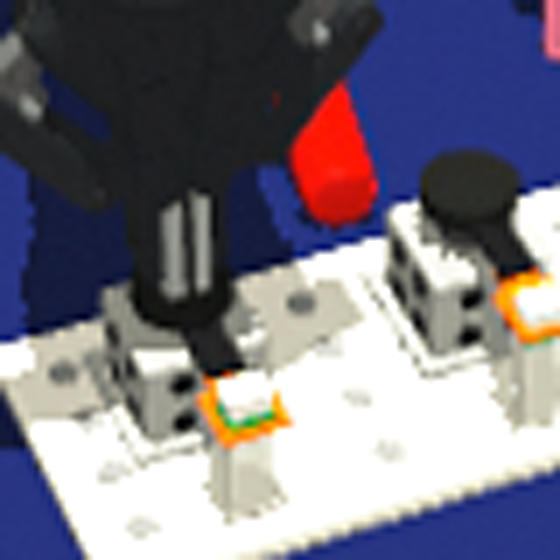

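At seat 3, 6 mm gave about 6 N, so it is the middle one. The marker (crop (243,405)) has come down into the green band. Next is seat 2.

```bash
python3 -m pendant '{"translation": [[0,0,-4],[0,0,-10],[0,0,-15],[0,0,0]], "roll": [0,0,0,0], "fingers": [0,0,0,0]}'
python3 rel.py .547 .0217 .07 6.6
```

```text
time_s: 4.33
tool_pos: [0.5588, -0.0742, 0.0889]
tool_rot: [-0.001, 0.747, -0.665, 0.001]
wrist_force: [0.5, -0.4, 0.1]
gripper_width: -0.0002
t 4.33 pos [558.8 -74.2  88.9] z-axis [ 3.3e-03 -4.0e-04 -1.0e+00] F [ 0.47 -0.4   0.11] w -0.0002
shift mm now [-96.6   0.8  18.8] after roll [-96.6   0.8  18.8] roll -0.0002
```

```bash
python3 -m pendant '{"translation": [[-25,0.2,0],[-35,0.2,0],[-25,0.2,0],[-11.5,0.2,0],[0,0,0]], "roll": [0,0,0,0,0], "fingers": [0,0,0,0,0]}'
python3 -m pendant '{"translation": [[0,0,10],[0,0,9.5],[0,0,2],[0,0,0],[0,0,0]], "roll": [0,0,0,0,0], "fingers": [0,0,0,0,0]}'
python3 rel.py .547 .0217 .064 6.6
```

```text
time_s: 4.75
tool_pos: [0.5449, 0.0257, 0.0864]
tool_rot: [-0.0, 0.749, -0.663, -0.001]
wrist_force: [0.4, 0.4, 0.1]
gripper_width: 0.0003
time_s: 5.17
tool_pos: [0.5454, 0.0202, 0.0647]
tool_rot: [0.001, 0.746, -0.666, -0.0]
wrist_force: [-0.6, 0.2, -0.8]
gripper_width: -0.0004
t 5.17 pos [545.4  20.2  64.7] z-axis [-1.2e-03 -9.0e-04 -1.0e+00] F [-0.57  0.17 -0.8 ] w -0.0004
shift mm now [-1.4 -1.7  0.7] after roll [-1.3 -1.7  0.7] roll -0.0025
```

Within 2 mm laterally, which is fine for pressing. Stepping down carefully.

```bash
python3 -m pendant '{"translation": [[0,-1,0.8],[0,0,1],[0,0,1],[0,0,0],[0,0,0]], "roll": [0,0,0,0,0], "fingers": [0,0,0,0,0]}'
python3 rel.py .547 .0217 .058 6.6
```

```text
time_s: 5.58
tool_pos: [0.547, 0.0216, 0.0627]
tool_rot: [-0.0, 0.747, -0.665, 0.0]
wrist_force: [0.6, -1.1, 1.9]
gripper_width: -0.0004
t 5.58 pos [547.   21.6  62.7] z-axis [ 7.e-04 -3.e-04 -1.e+00] F [ 0.57 -1.05  1.93] w -0.0004
shift mm now [-0.1  0.   4.7] after roll [-0.1  0.   4.7] roll -0.0003
```

```bash
python3 -m pendant '{"translation": [[0,0,1],[0,0,1],[0,0,0],[0,0,0]], "roll": [0,0,0,0], "fingers": [0,0,0,0]}'
python3 -m pendant '{"translation": [[0,0,1],[0,0,1],[0,0,0.7],[0,0,0],[0,0,0]], "roll": [0,0,0,0,0], "fingers": [0,0,0,0,0]}'
python3 rel.py .547 .0217 .058 6.6
python3 - <<'E'
from h import *
b=get_image("scene")
cv2.imwrite("pics/p3.png",cv2.resize(b[195:275,270:350],(560,560),interpolation=cv2.INTER_CUBIC)[:,:,::-1])
E
```

```text
time_s: 5.92
tool_pos: [0.547, 0.0218, 0.0606]
tool_rot: [-0.0, 0.747, -0.665, 0.0]
wrist_force: [0.2, -1.0, 2.9]
gripper_width: 0.0001
time_s: 6.33
tool_pos: [0.5469, 0.0219, 0.0578]
tool_rot: [-0.0, 0.747, -0.665, 0.0]
wrist_force: [0.0, -2.1, 4.3]
gripper_width: 0.0001
t 6.33 pos [546.9  21.9  57.8] z-axis [ 4.e-04 -1.e-04 -1.e+00] F [ 0.02 -2.07  4.34] w 0.0001
shift mm now [ 0.2 -0.  -0.2] after roll [ 0.2 -0.  -0.2] roll -0.0
```

View pics/p3.png

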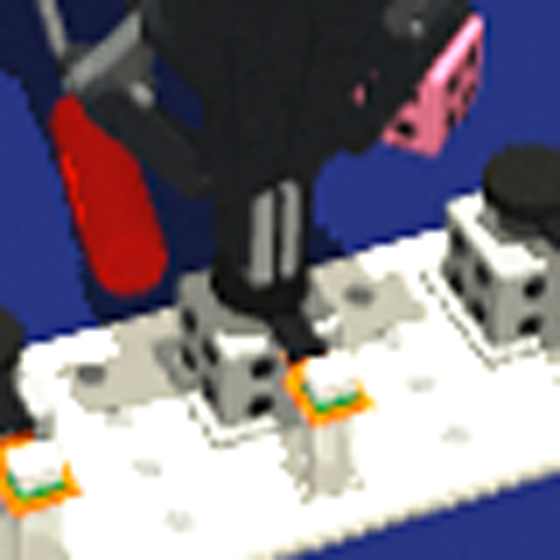

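Seat 2 gave about 4 N at 6 mm, so it is the softest. Its marker (crop (330,390)) is in the green. Next is seat 1.

```bash
python3 -m pendant '{"translation": [[0,0,-4],[0,0,-10],[0,0,-15],[0,0,0]], "roll": [0,0,0,0], "fingers": [0,0,0,0]}'
python3 rel.py .5362 .1158 .066 6.6
```

```text
time_s: 6.72
tool_pos: [0.5474, 0.0231, 0.0888]
tool_rot: [-0.001, 0.747, -0.665, 0.0]
wrist_force: [-0.0, 0.4, 0.4]
gripper_width: 0.0002
t 6.72 pos [547.4  23.1  88.8] z-axis [ 0.0023  0.0013 -1.    ] F [-0.04  0.39  0.44] w 0.0002
shift mm now [-93.3   0.5  22.9] after roll [-93.3   0.5  22.9] roll 0.0009
```

```bash
python3 -m pendant '{"translation": [[-25,0.2,0],[-35,0.2,0],[-25,0.2,0],[-9,0.2,0],[0,0,0]], "roll": [0,0,0,0,0], "fingers": [0,0,0,0,0]}'
python3 -m pendant '{"translation": [[0,0,10],[0,0,9],[0,0,1],[0,0,0],[0,0,0]], "roll": [0,0,0,0,0], "fingers": [0,0,0,0,0]}'
python3 rel.py .5362 .1158 .063 6.6
```

```text
time_s: 7.13
tool_pos: [0.534, 0.1194, 0.0866]
tool_rot: [-0.0, 0.749, -0.663, -0.001]
wrist_force: [-0.1, 0.2, -0.3]
gripper_width: -0.0002
time_s: 7.55
tool_pos: [0.535, 0.1137, 0.0663]
tool_rot: [0.001, 0.746, -0.666, -0.0]
wrist_force: [-0.2, 0.5, 0.3]
gripper_width: 0.0001
t 7.55 pos [535.  113.7  66.3] z-axis [-1.e-03 -9.e-04 -1.e+00] F [-0.19  0.5   0.27] w 0.0001
shift mm now [-1.9 -1.4  3.3] after roll [-1.9 -1.4  3.3] roll -0.0022
```

```bash
python3 -m pendant '{"translation": [[-1,-0.5,1.2],[0,0,1],[0,0,1],[0,0,0],[0,0,0]], "roll": [0,0,0,0,0], "fingers": [0,0,0,0,0]}'
python3 rel.py .5362 .1158 .058 6.6
```

```text
time_s: 7.97
tool_pos: [0.5359, 0.1163, 0.0641]
tool_rot: [-0.0, 0.747, -0.665, 0.0]
wrist_force: [-0.7, -0.1, 5.1]
gripper_width: -0.0002
t 7.97 pos [535.9 116.3  64.1] z-axis [ 8.e-04  1.e-04 -1.e+00] F [-0.69 -0.14  5.11] w -0.0002
shift mm now [ 0.5 -0.3  6.1] after roll [ 0.5 -0.3  6.1] roll -0.0002
```

```bash
python3 -m pendant '{"translation": [[0,0,1],[0,0,1],[0,0,1],[0,0,0],[0,0,0]], "roll": [0,0,0,0,0], "fingers": [0,0,0,0,0]}'
python3 -m pendant '{"translation": [[0,0,1],[0,0,1],[0,0,0],[0,0,0]], "roll": [0,0,0,0], "fingers": [0,0,0,0]}'
python3 rel.py .5362 .1158 .058 6.6
```

```text
time_s: 8.38
tool_pos: [0.5359, 0.1163, 0.0615]
tool_rot: [-0.0, 0.747, -0.665, 0.0]
wrist_force: [-0.9, -1.7, 9.0]
gripper_width: -0.0
time_s: 8.72
tool_pos: [0.5359, 0.1163, 0.0598]
tool_rot: [-0.0, 0.747, -0.665, 0.0]
wrist_force: [-1.7, -0.2, 12.6]
gripper_width: 0.0003
t 8.72 pos [535.9 116.3  59.8] z-axis [ 8.e-04  2.e-04 -1.e+00] F [-1.67 -0.25 12.56] w 0.0003
shift mm now [ 0.5 -0.3  1.8] after roll [ 0.5 -0.3  1.8] roll -0.0001
```

```bash
python3 -m pendant '{"translation": [[0,0,0.8],[0,0,0.7],[0,0,0],[0,0,0],[0,0,0]], "roll": [0,0,0,0,0], "fingers": [0,0,0,0,0]}'
python3 - <<'E'
from h import *
b=get_image("scene")
cv2.imwrite("pics/p4.png",cv2.resize(b[190:270,310:390],(560,560),interpolation=cv2.INTER_CUBIC)[:,:,::-1])
E
```

```text
time_s: 9.13
tool_pos: [0.5359, 0.1163, 0.0585]
tool_rot: [-0.0, 0.747, -0.665, 0.0]
wrist_force: [-1.9, -0.5, 12.5]
gripper_width: -0.0001
```

View pics/p4.png

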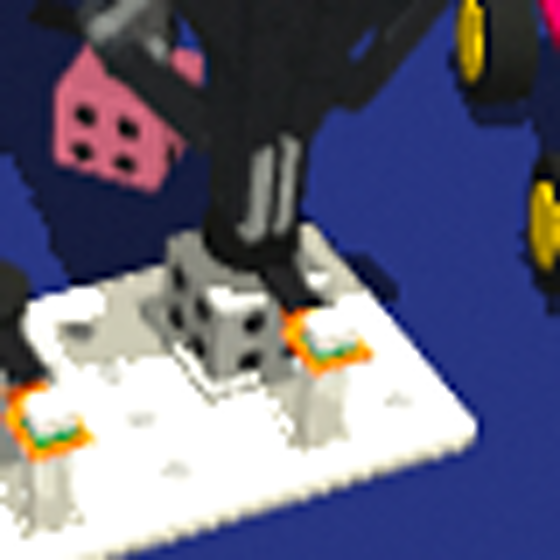

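```bash
python3 -m pendant '{"translation": [[0,0,0.6],[0,0,0],[0,0,0]], "roll": [0,0,0], "fingers": [0,0,0]}'
python3 -m pendant '{"translation": [[0,0,-4],[0,0,-12],[0,0,-25],[0,0,-25],[0,0,0]], "roll": [0,0,0,0,0], "fingers": [0,0,0,60,100]}'
python3 -m pendant '{"translation": [[0,0,0],[0,0,0],[0,0,0],[0,0,0]], "roll": [0,0,0,0], "fingers": [100,100,100,100]}'
python3 rel.py .5362 .1158 .016 6.6
```

```text
time_s: 9.43
tool_pos: [0.5359, 0.1163, 0.058]
tool_rot: [-0.0, 0.747, -0.665, 0.0]
wrist_force: [-1.8, 0.1, 14.3]
gripper_width: -0.0003
time_s: 9.85
tool_pos: [0.5382, 0.117, 0.1265]
tool_rot: [-0.003, 0.747, -0.665, 0.002]
wrist_force: [0.9, 0.9, -0.4]
gripper_width: 0.0235
time_s: 10.18
tool_pos: [0.5345, 0.1162, 0.1214]
tool_rot: [0.001, 0.747, -0.665, -0.001]
wrist_force: [0.6, -0.3, -0.2]
gripper_width: 0.0719
t 10.18 pos [534.5 116.2 121.4] z-axis [-2.4e-03 -7.0e-04 -1.0e+00] F [ 0.56 -0.32 -0.19] w 0.0719
shift mm now [  0.5  -1.9 105.4] after roll [  0.5  -1.9 105.4] roll 0.0002
```

Seat 1 gave 14.3 N at 6 mm, so it is the firmest, and I'll grasp it there.

```bash
python3 -m pendant '{"translation": [[0.3,-1,20],[0.2,0,25],[0,0,20],[0,0,15],[0,0,0]], "roll": [0,0,0,0,0], "fingers": [100,100,100,100,100]}'
python3 rel.py .5362 .1158 .016 6.6
python3 - <<'E'
from h import *
b=get_image("scene")
cv2.imwrite("pics/p5.png",cv2.resize(b[180:280,290:390],(560,560),interpolation=cv2.INTER_CUBIC)[:,:,::-1])
E
```

```text
time_s: 10.6
tool_pos: [0.5339, 0.1154, 0.039]
tool_rot: [0.003, 0.747, -0.665, -0.002]
wrist_force: [-0.8, 0.4, -0.0]
gripper_width: 0.0853
t 10.6 pos [533.9 115.4  39. ] z-axis [-0.007  -0.0018 -1.    ] F [-0.79  0.42 -0.01] w 0.0853
shift mm now [-0.2 -2.5 23. ] after roll [-0.2 -2.5 23. ] roll 0.0002
```

View pics/p5.png

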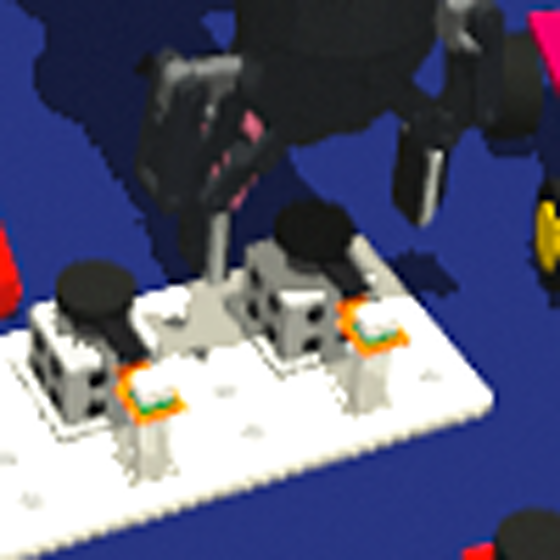

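The fingers straddle the seat 1 bumper with clearance on both sides. All three markers show green. Lowering the rest.

```bash
python3 -m pendant '{"translation": [[0,-0.5,8],[0,0,8],[0,0,5],[0,0,0],[0,0,0]], "roll": [0,0,0,0,0], "fingers": [100,100,100,100,100]}'
python3 rel.py .5362 .1158 .016 6.6
```

```text
time_s: 11.07
tool_pos: [0.537, 0.116, 0.0215]
tool_rot: [0.0, 0.747, -0.665, -0.0]
wrist_force: [0.4, 1.1, -0.1]
gripper_width: 0.0855
t 11.07 pos [537.  116.   21.5] z-axis [-2.e-04 -0.e+00 -1.e+00] F [ 0.43  1.08 -0.14] w 0.0855
shift mm now [0.2 0.8 5.5] after roll [0.2 0.8 5.5] roll 0.0
```

```bash
python3 -m pendant '{"translation": [[0,0.3,3],[0,0,2],[0,0,0],[0,0,0],[0,0,0]], "roll": [0,0,0,0,0], "fingers": [100,100,60,50,40]}' 40
python3 -m pendant '{"translation": [[0,0,0],[0,0,0],[0,0,0],[0,0,0],[0,0,0]], "roll": [0,0,0,0,0], "fingers": [30,30,30,30,30]}' 40
python3 rel.py .5362 .1158 .016 6.6
python3 - <<'E'
from h import *
b=get_image("scene")
cv2.imwrite("pics/p6.png",cv2.resize(b[180:280,290:390],(560,560),interpolation=cv2.INTER_CUBIC)[:,:,::-1])
E
```

```text
time_s: 11.48
tool_pos: [0.5368, 0.116, 0.0166]
tool_rot: [-0.0, 0.747, -0.665, 0.0]
wrist_force: [0.1, 0.0, -0.3]
gripper_width: 0.0518
time_s: 11.9
tool_pos: [0.537, 0.1161, 0.0168]
tool_rot: [-0.0, 0.747, -0.665, 0.0]
wrist_force: [-0.7, 0.4, 4.5]
gripper_width: 0.0391
t 11.9 pos [537.  116.1  16.8] z-axis [ 5.e-04  2.e-04 -1.e+00] F [-0.65  0.35  4.46] w 0.0391
shift mm now [0.2 0.8 0.8] after roll [0.2 0.8 0.8] roll 0.0001
```

View pics/p6.png

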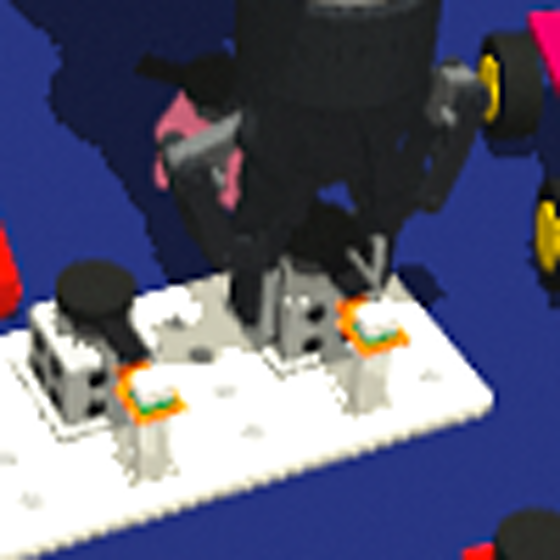

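The jaws hold the block at 39 mm, on opposite sides. Lifting.

```bash
python3 -m pendant '{"translation": [[0,0,-5],[0,0,-12],[0,0,-25],[0,0,-30],[0,0,-30]], "roll": [0,0,0,0,0], "fingers": [30,30,30,30,30]}'
python3 -m pendant '{"translation": [[0,0,-12],[0,0,0],[0,0,0]], "roll": [0,0,0], "fingers": [30,30,30]}'
python3 rel.py .4557 .3173 .12 -10.5
python3 - <<'E'
from h import *
b=get_image("scene")
cv2.imwrite("pics/p7.png",cv2.resize(b[150:290,270:410],(560,560),interpolation=cv2.INTER_CUBIC)[:,:,::-1])
E
```

```text
time_s: 12.37
tool_pos: [0.5358, 0.1157, 0.1196]
tool_rot: [0.001, 0.747, -0.665, -0.001]
wrist_force: [0.8, -0.2, -1.1]
gripper_width: 0.0396
time_s: 12.62
tool_pos: [0.5368, 0.1161, 0.1314]
tool_rot: [-0.001, 0.747, -0.665, 0.0]
wrist_force: [0.0, -0.4, -2.0]
gripper_width: 0.0393
t 12.62 pos [536.8 116.1 131.4] z-axis [ 1.4e-03  6.0e-04 -1.0e+00] F [ 0.05 -0.41 -1.98] w 0.0393
shift mm now [-209.2   57.4   11.4] after roll [-183.   116.4   11.4] roll 0.2987
```

View pics/p7.png

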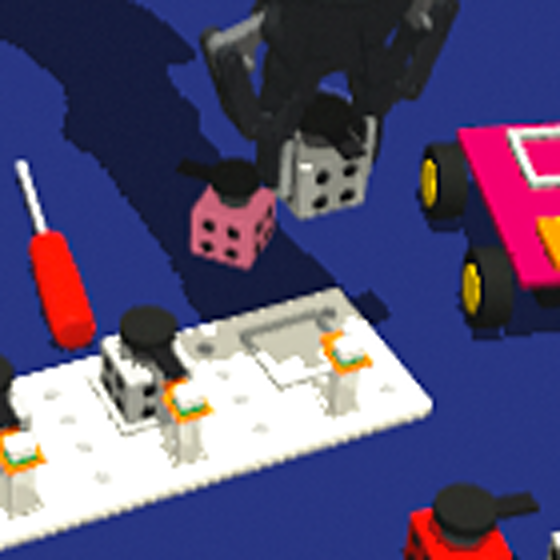

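```bash
python3 -m pendant '{"translation": [[0,0,0],[0,0,0],[0,0,0],[-20,12,0],[-30,19,0]], "roll": [0.0996,0.0996,0.0995,0,0], "fingers": [30,30,30,30,30]}'
python3 -m pendant '{"translation": [[-32,20.5,0],[-32,20.5,0],[-32,20.5,0],[-22,14,0],[-10,6,0]], "roll": [0,0,0,0,0], "fingers": [30,30,30,30,30]}'
python3 -m pendant '{"translation": [[-4.8,3.5,0],[0,0,0],[0,0,0]], "roll": [0,0,0], "fingers": [30,30,30]}'
python3 rel.py .4557 .3173 .08 -10.5
python3 - <<'E'
from h import *
a,b=get_image("top"),get_image("scene")
x=cv2.resize(a[255:365,90:200],(400,400),interpolation=cv2.INTER_CUBIC);y=cv2.resize(b[120:220,360:460],(400,400),interpolation=cv2.INTER_CUBIC)
cv2.imwrite("pics/p8.png",np.hstack([x,y])[:,:,::-1])
E
```

```text
time_s: 13.08
tool_pos: [0.5159, 0.1666, 0.129]
tool_rot: [-0.002, -0.636, 0.772, -0.001]
wrist_force: [1.0, 0.7, -0.8]
gripper_width: 0.0392
time_s: 13.5
tool_pos: [0.4549, 0.3161, 0.1286]
tool_rot: [-0.002, -0.642, 0.767, 0.001]
wrist_force: [-0.3, 1.2, -1.4]
gripper_width: 0.0393
time_s: 13.75
tool_pos: [0.4564, 0.3147, 0.1298]
tool_rot: [-0.001, -0.639, 0.77, -0.001]
wrist_force: [-0.7, -0.2, -1.3]
gripper_width: 0.0398
t 13.75 pos [456.4 314.7 129.8] z-axis [-6.0e-04 -2.3e-03 -1.0e+00] F [-0.7  -0.18 -1.34] w 0.0398
shift mm now [-2.5  1.2 49.8] after roll [-2.5  1.2 49.8] roll -0.0022
```

View pics/p8.png

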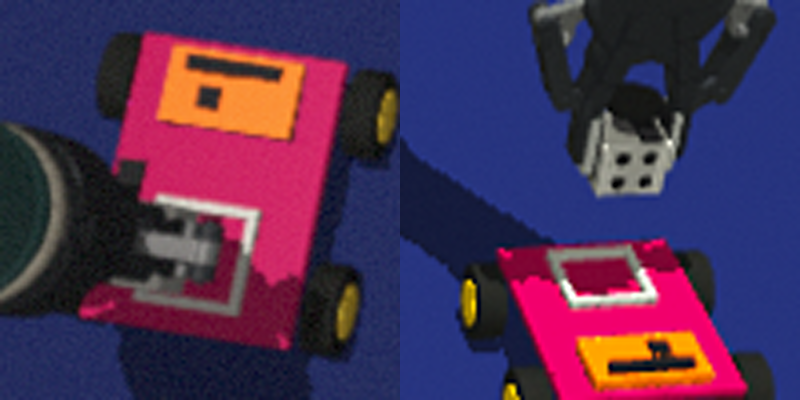

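```bash
python3 -m pendant '{"translation": [[0,0,15],[0,0,20],[0,0,15],[0,0,6],[0,0,0]], "roll": [0,0,0,0,0], "fingers": [30,30,30,30,30]}'
python3 -m pendant '{"translation": [[0,0,0],[0,0,0],[0,0,0],[0,0,0],[0,0,0]], "roll": [0,0,0,0,0], "fingers": [30,30,30,30,30]}'
python3 rel.py .4557 .3173 .0618 -10.5
python3 - <<'E'
from h import *
a,b=get_image("top"),get_image("scene")
cv2.imwrite("pics/s9.png",b[:,:,::-1])
y=cv2.resize(b[140:220,370:450],(600,600),interpolation=cv2.INTER_CUBIC)
cv2.imwrite("pics/p9.png",y[:,:,::-1])
E
```

```text
time_s: 14.27
tool_pos: [0.456, 0.3147, 0.0733]
tool_rot: [-0.002, -0.638, 0.77, -0.0]
wrist_force: [-0.3, 0.8, -0.8]
gripper_width: 0.0395
time_s: 14.68
tool_pos: [0.4564, 0.3172, 0.0751]
tool_rot: [0.001, -0.639, 0.769, 0.0]
wrist_force: [-0.3, 0.1, -1.1]
gripper_width: 0.0393
t 14.68 pos [456.4 317.2  75.1] z-axis [ 9.e-04  8.e-04 -1.e+00] F [-0.29  0.11 -1.09] w 0.0393
shift mm now [ 0.   0.7 13.3] after roll [ 0.   0.7 13.3] roll -0.0001
```

View pics/p9.png

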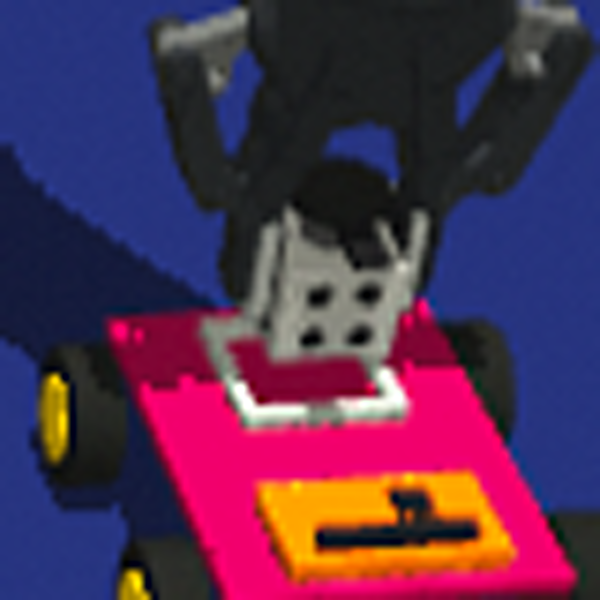

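```bash
python3 - <<'E'
from h import *
y=np.radians(-10.5);R=np.array([[np.cos(y),-np.sin(y)],[np.sin(y),np.cos(y)]])
for u in [(274,358),(388,358)]:
    q=((u[0]+.5)/7.5-.5+370,(u[1]+.5)/7.5-.5+140)
    p=onz("scene",q,.0683)[:2]
    print((R.T@(p-[.4557,.3173])*1e3).round(1))
# lip inner corners near edge, z .053
for u in [(247,420),(407,412),(203,322)]:
    q=((u[0]+.5)/7.5-.5+370,(u[1]+.5)/7.5-.5+140)
    p=onz("scene",q,.053)[:2]
    print("lip outer",(R.T@(p-[.4557,.3173])*1e3).round(1))
E
```

```text
[ 14.8 -16.2]
[18.5 20.2]
lip outer [ 26.4 -26. ]
lip outer [27.5 26.6]
lip outer [-28.  -25.4]
```

```bash
python3 - <<'E'
from h import *
s=cv2.imread("pics/s9.png");h=cv2.cvtColor(s,cv2.COLOR_BGR2HSV)
y=np.radians(-10.5);R=np.array([[np.cos(y),-np.sin(y)],[np.sin(y),np.cos(y)]])
f=lambda q,z:(R.T@(onz("scene",q,z)[:2]-[.4557,.3173])*1e3).round(1)
for c in range(407,423,2):
    S=s[180:200,c,1].astype(float)  # green: grey high, magenta low
    up=[i for i in range(19) if (S[i]-70)*(S[i+1]-70)<0]
    rows=[180+i+(S[i]-70)/(S[i]-S[i+1]) for i in up]
    print(c,np.round(rows,1),[f((c,r),.0683) for r in rows[:1] if True],[f((c,r),.053) for r in rows[-1:]], S.astype(int)[2:].tolist() if c==413 else "")
for r in (182,185):
    print(r,s[r,398:428,1].tolist())
E
```

```text
407 [187.8 193.1 196.8] [array([ 17.1, -14.7])] [array([ 32.4, -16.6])] 
409 [187.7 193.1 196.4] [array([17. , -9.7])] [array([ 31.1, -11.3])] 
411 [180.3 183.4 185.7 187.2 193.2 196.4] [array([-12.5,   4.1])] [array([31.6, -6.5])] 
413 [180.  187.2 193.2 196.1] [array([-13.1,   9.3])] [array([31.2, -1.5])] [140, 140, 122, 111, 137, 86, 18, 4, 5, 4, 0, 56, 125, 147, 81, 7, 0, 0]
415 [187.1 192.4 196.2] [array([16.1,  5.4])] [array([31.8,  3.3])] 
417 [183.4 185.5 187.2 192.4 196.1] [array([ 1.6, 14.8])] [array([32.1,  8.2])] 
419 [180.1 190.5 192.3 196.2] [array([-11.4,  23.9])] [array([32.8, 12.9])] 
421 [187.6 188.1 195.8] [array([19.7, 19.1])] [array([31.9, 18.1])] 
182 [84, 82, 85, 115, 111, 118, 99, 53, 110, 148, 163, 158, 140, 143, 142, 140, 139, 138, 140, 141, 144, 155, 159, 159, 158, 17, 2, 2, 0, 19]
185 [130, 136, 90, 67, 50, 49, 43, 76, 122, 158, 159, 152, 14, 4, 27, 111, 143, 133, 60, 6, 27, 109, 159, 155, 56, 0, 4, 5, 4, 3]
```

```bash
python3 - <<'E'
from h import *
y=np.radians(-10.5);R=np.array([[np.cos(y),-np.sin(y)],[np.sin(y),np.cos(y)]])
for n,x,z in(("lip inner top",22,.053),("lip outer top",27,.053),("lip outer bottom",27,.048),("block bottom",20,.0683),("block bottom if 3 back",17,.0683)):
    print(n,px("scene",np.r_[R@np.array([x,0])/1e3+[.4557,.3173],z]).round(2))
E
```

```text
lip inner top [412.46 193.82]
lip outer top [413.07 195.06]
lip outer bottom [412.72 196.72]
block bottom [413.31 188.17]
block bottom if 3 back [412.94 187.43]
```

```bash
python3 -m pendant '{"translation": [[0,-1,3],[0,0,4],[0,0,3],[0,0,2],[0,0,0]], "roll": [0,0,0,0,0], "fingers": [30,30,30,30,30]}'
python3 -m pendant '{"translation": [[0,0,0],[0,0,2],[0,0,1.5],[0,0,0],[0,0,0]], "roll": [0,0,0,0,0], "fingers": [30,30,30,30,30]}'
```

```text
time_s: 15.2
tool_pos: [0.4566, 0.3164, 0.0618]
tool_rot: [-0.001, -0.639, 0.769, 0.0]
wrist_force: [-0.2, 0.2, -1.4]
gripper_width: 0.0391
time_s: 15.62
tool_pos: [0.457, 0.3167, 0.0589]
tool_rot: [-0.0, -0.639, 0.769, 0.0]
wrist_force: [-0.4, 0.3, -1.8]
gripper_width: 0.0396
```

```bash
python3 rel.py .4557 .3173 .0548 -10.5
python3 - <<'E'
from h import *
a,b=get_image("top"),get_image("scene")
y=cv2.resize(b[140:220,370:450],(600,600),interpolation=cv2.INTER_CUBIC)
cv2.imwrite("pics/p10.png",y[:,:,::-1])
E
```

```text
t 15.62 pos [457.  316.7  58.9] z-axis [-1.e-04 -1.e-04 -1.e+00] F [-0.43  0.34 -1.85] w 0.0396
shift mm now [-0.4  1.4  4.1] after roll [-0.4  1.4  4.1] roll -0.0002
```

View pics/p10.png

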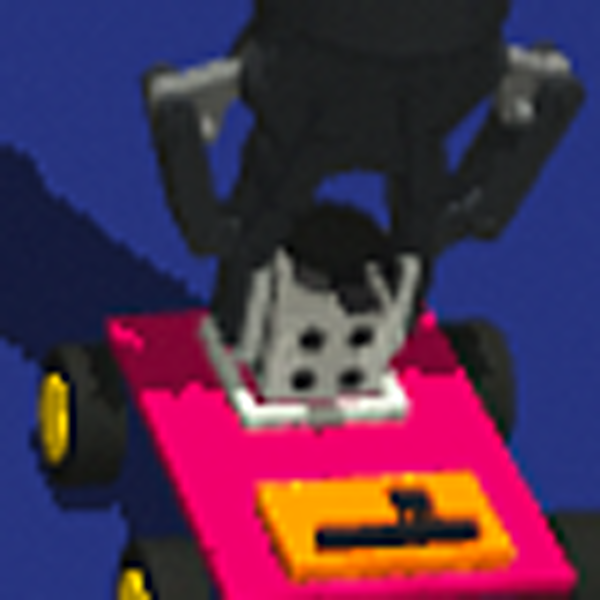

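The block sits between the lip sides, with no contact force so far. Going on.

```bash
python3 -m pendant '{"translation": [[0,0,1.5],[0,0,1],[0,0,1],[0,0,0],[0,0,0]], "roll": [0,0,0,0,0], "fingers": [30,30,30,30,30]}'
python3 rel.py .4557 .3173 .0548 -10.5
```

```text
time_s: 16.13
tool_pos: [0.457, 0.3167, 0.0554]
tool_rot: [-0.0, -0.639, 0.769, -0.0]
wrist_force: [0.5, -0.0, -1.5]
gripper_width: 0.0392
t 16.13 pos [457.  316.7  55.4] z-axis [-1.e-04 -1.e-04 -1.e+00] F [ 0.53 -0.02 -1.46] w 0.0392
shift mm now [-0.4  1.4  0.6] after roll [-0.4  1.4  0.6] roll -0.0003
```

```bash
python3 -m pendant '{"translation": [[0,0,0.5],[0,0,0.5],[0,0,0]], "roll": [0,0,0], "fingers": [30,30,30]}'
python3 rel.py .4557 .3173 .0548 -10.5
```

```text
time_s: 16.38
tool_pos: [0.4571, 0.3167, 0.0548]
tool_rot: [0.0, -0.639, 0.769, 0.0]
wrist_force: [-1.4, -1.0, 2.4]
gripper_width: 0.0396
t 16.38 pos [457.1 316.7  54.8] z-axis [ 0.e+00  2.e-04 -1.e+00] F [-1.37 -1.    2.36] w 0.0396
shift mm now [-0.3  1.5 -0. ] after roll [-0.3  1.5 -0. ] roll -0.0002
```

Floor contact came at exactly the expected height. Releasing.

```bash
python3 -m pendant '{"translation": [[0,0,0],[0,0,0],[0,0,0],[0,0,0],[0,0,0]], "roll": [0,0,0,0,0], "fingers": [60,80,100,100,100]}'
python3 -m pendant '{"translation": [[0,0,0],[0,0,-15],[0,0,-25],[0,0,-25],[0,0,-20]], "roll": [0,0,0,0,0], "fingers": [100,100,100,100,100]}'
python3 -m pendant '{"translation": [[0,0,0],[0,0,0],[0,0,0],[0,0,0]], "roll": [0,0,0,0], "fingers": [40,0,0,0]}'
python3 rel.py .4557 .3173 .102 -10.5
python3 - <<'E'
from h import *
a,b=get_image("top"),get_image("scene")
cv2.imwrite("pics/s11.png",b[:,:,::-1]);cv2.imwrite("pics/t11.png",a[:,:,::-1])
x=cv2.resize(a[255:365,90:200],(400,400),interpolation=cv2.INTER_CUBIC);y=cv2.resize(b[140:220,370:450],(400,400),interpolation=cv2.INTER_CUBIC)
cv2.imwrite("pics/p11.png",np.hstack([x,y])[:,:,::-1])
E
```

```text
time_s: 16.8
tool_pos: [0.4571, 0.3167, 0.0545]
tool_rot: [0.0, -0.639, 0.769, -0.0]
wrist_force: [0.3, 0.3, 0.2]
gripper_width: 0.0857
time_s: 17.22
tool_pos: [0.4573, 0.3167, 0.1408]
tool_rot: [0.0, -0.639, 0.769, -0.0]
wrist_force: [1.2, -0.4, 0.3]
gripper_width: 0.0857
time_s: 17.55
tool_pos: [0.4561, 0.3162, 0.1384]
tool_rot: [-0.001, -0.639, 0.769, 0.0]
wrist_force: [0.5, -0.2, -0.3]
gripper_width: 0.0387
t 17.55 pos [456.1 316.2 138.4] z-axis [-0.0019 -0.0014 -1.    ] F [ 0.48 -0.22 -0.27] w 0.0387
shift mm now [-1.   0.6 36.4] after roll [-1.   0.6 36.4] roll -0.0
```

View pics/p11.png

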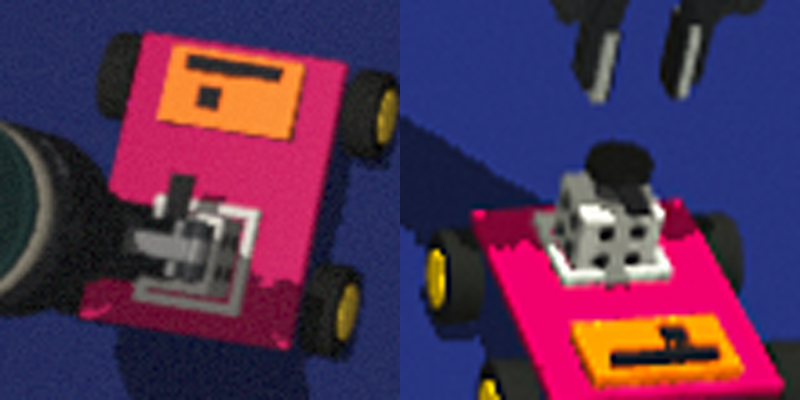

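The bumper stands square inside the lip. Shutting the fingers and lowering for the check push.

```bash
python3 -m pendant '{"translation": [[0,0,0],[0,0,0],[0,0,12],[0,0,12],[0,0,8]], "roll": [0,0,0,0,0], "fingers": [0,0,0,0,0]}'
python3 -m pendant '{"translation": [[0,0,2],[0,0,0],[0,0,0]], "roll": [0,0,0], "fingers": [0,0,0]}'
python3 rel.py .4565 .3168 .096 -10.5
```

```text
time_s: 18.07
tool_pos: [0.4565, 0.3164, 0.1062]
tool_rot: [-0.001, -0.639, 0.769, 0.0]
wrist_force: [-0.4, 0.6, 0.7]
gripper_width: 0.0002
time_s: 18.32
tool_pos: [0.457, 0.3166, 0.1053]
tool_rot: [-0.0, -0.639, 0.769, -0.0]
wrist_force: [0.5, 0.4, -0.6]
gripper_width: -0.0002
t 18.32 pos [457.  316.6 105.3] z-axis [-3.e-04 -4.e-04 -1.e+00] F [ 0.46  0.35 -0.64] w -0.0002
shift mm now [-0.1  0.6  9.3] after roll [-0.1  0.6  9.3] roll -0.0004
```

```bash
python3 -m pendant '{"translation": [[0,0,1.5],[0,0,1],[0,0,1],[0,0,0.5],[0,0,0]], "roll": [0,0,0,0,0], "fingers": [0,0,0,0,0]}'
python3 -m pendant '{"translation": [[0,0,1],[0,0,1],[0,0,0.5],[0,0,0],[0,0,0]], "roll": [0,0,0,0,0], "fingers": [0,0,0,0,0]}'
python3 rel.py .4565 .3168 .096 -10.5
```

```text
time_s: 18.73
tool_pos: [0.4572, 0.3169, 0.102]
tool_rot: [0.0, -0.639, 0.769, 0.0]
wrist_force: [-0.7, -0.5, 5.4]
gripper_width: -0.0
time_s: 19.15
tool_pos: [0.4573, 0.3169, 0.0999]
tool_rot: [0.0, -0.639, 0.769, 0.0]
wrist_force: [-1.1, -1.1, 7.8]
gripper_width: -0.0003
t 19.15 pos [457.3 316.9  99.9] z-axis [ 4.e-04  8.e-04 -1.e+00] F [-1.14 -1.1   7.77] w -0.0003
shift mm now [0.3 0.7 3.9] after roll [0.3 0.7 3.9] roll -0.0003
```

```bash
python3 -m pendant '{"translation": [[0,0,1],[0,0,1],[0,0,1],[0,0,0],[0,0,0]], "roll": [0,0,0,0,0], "fingers": [0,0,0,0,0]}'
python3 -m pendant '{"translation": [[0,0,0.7],[0,0,0.5],[0,0,0],[0,0,0]], "roll": [0,0,0,0], "fingers": [0,0,0,0]}'
```

```text
time_s: 19.57
tool_pos: [0.4573, 0.3169, 0.0974]
tool_rot: [0.0, -0.639, 0.769, 0.0]
wrist_force: [-2.3, -1.1, 11.7]
gripper_width: -0.0004
time_s: 19.9
tool_pos: [0.4573, 0.3169, 0.0964]
tool_rot: [0.0, -0.639, 0.769, 0.0]
wrist_force: [-2.8, -1.1, 13.9]
gripper_width: 0.0002
```

```bash
python3 -m pendant '{"translation": [[0,0,0.5],[0,0,0],[0,0,0]], "roll": [0,0,0], "fingers": [0,0,0]}'
python3 -m pendant '{"translation": [[0,0,-3],[0,0,-8],[0,0,-25],[0,0,-35],[0,0,-35]], "roll": [0,0,0,0,0], "fingers": [0,0,0,0,0]}'
python3 -m pendant '{"translation": [[25,0,-20],[38,0,0],[38,0,0],[38,0,0],[38,0,0]], "roll": [0,0,0,0,0], "fingers": [0,0,0,0,0]}'
python3 -m pendant '{"translation": [[38,0,0],[38,0,0],[38,0,0],[38,0,0],[38,0,0]], "roll": [0,0,0,0,0], "fingers": [0,0,0,0,0]}'
python3 -m pendant '{"translation": [[25,0,0],[0,0,0],[0,0,0],[0,0,0]], "roll": [0,0,0,0], "fingers": [0,0,0,0]}'
python3 - <<'E'
from h import *
a,b=get_image("top"),get_image("scene")
cv2.imwrite("pics/s12.png",b[:,:,::-1]);cv2.imwrite("pics/t12.png",a[:,:,::-1])
x=cv2.resize(a[255:365,90:200],(400,400),interpolation=cv2.INTER_CUBIC);y=cv2.resize(b[140:220,370:450],(400,400),interpolation=cv2.INTER_CUBIC)
cv2.imwrite("pics/p12.png",np.hstack([x,y])[:,:,::-1])
E
```

```text
time_s: 20.15
tool_pos: [0.4573, 0.3169, 0.096]
tool_rot: [0.0, -0.639, 0.769, 0.0]
wrist_force: [-2.8, -1.3, 12.7]
gripper_width: -0.0002
time_s: 20.57
tool_pos: [0.4562, 0.316, 0.2007]
tool_rot: [-0.001, -0.639, 0.769, -0.0]
wrist_force: [0.2, 0.8, -0.8]
gripper_width: 0.0004
time_s: 20.98
tool_pos: [0.4241, 0.1412, 0.2206]
tool_rot: [0.0, -0.64, 0.769, -0.0]
wrist_force: [0.3, -0.4, -0.7]
gripper_width: 0.0
time_s: 21.4
tool_pos: [0.3893, -0.0457, 0.2205]
tool_rot: [0.0, -0.64, 0.769, -0.0]
wrist_force: [0.2, 0.2, -0.3]
gripper_width: 0.0005
time_s: 21.73
tool_pos: [0.3857, -0.0682, 0.2203]
tool_rot: [0.0, -0.639, 0.769, 0.0]
wrist_force: [0.4, 0.6, -1.2]
gripper_width: 0.0001
```

View pics/p12.png

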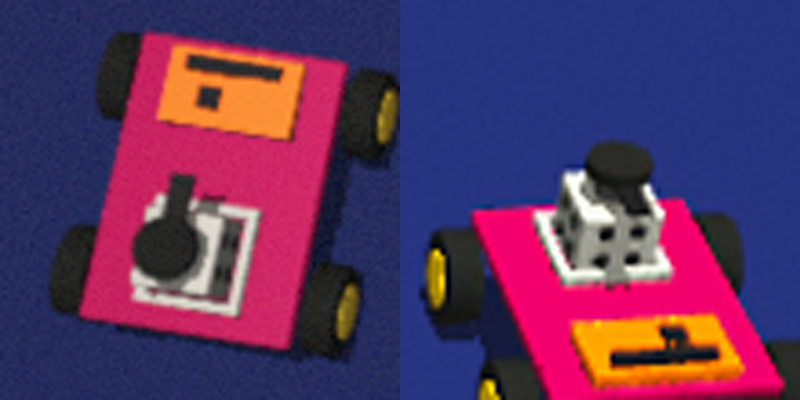

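View pics/s12.png

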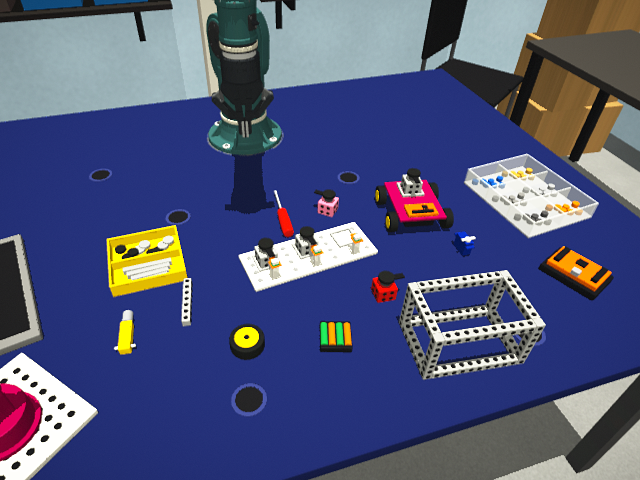

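The bumper is upright inside the socket lip (top picture about (136,320)). The other two stand in their seats, nothing else has moved, and the arm is clear. One last number check, then I hand in.

```bash
python3 - <<'E'
from h import *
t0,t1=cv2.imread("pics/top0.png"),cv2.imread("pics/t12.png")
d=(cv2.absdiff(t0,t1).max(2)>50).astype(np.uint8);d=cv2.morphologyEx(d,cv2.MORPH_OPEN,np.ones((2,2)))
n,l,s,c=cv2.connectedComponentsWithStats(d)
for i in range(1,n):
    if s[i,4]>5: print(s[i].tolist())
g=t1.max(2);m=cv2.resize(g[300:345,110:170],None,fx=4,fy=4);m=cv2.morphologyEx((m<80).astype(np.uint8),cv2.MORPH_OPEN,cv2.getStructuringElement(cv2.MORPH_ELLIPSE,(41,41)))
cs,_=cv2.findContours(m,0,1)
(x,y),_,_=cv2.fitEllipse(max(cs,key=cv2.contourArea));print("cap",onz("top",((x+.5)/4-.5+110,(y+.5)/4-.5+300),.102))
job_done()
E
```

```text
[347, 232, 5, 2, 10]
[299, 239, 4, 2, 8]
[292, 240, 4, 2, 8]
[243, 247, 5, 2, 10]
[295, 249, 3, 2, 6]
[243, 260, 23, 36, 489]
[127, 303, 31, 37, 761]
[339, 323, 2, 3, 6]
[409, 325, 2, 4, 8]
[336, 327, 4, 10, 21]
[361, 328, 47, 22, 413]
[387, 334, 2, 3, 6]
[331, 341, 6, 22, 60]
[410, 342, 2, 3, 6]
[410, 346, 2, 5, 10]
[319, 349, 5, 7, 31]
[325, 350, 6, 6, 24]
[334, 352, 21, 36, 366]
[325, 357, 4, 4, 13]
[412, 365, 15, 41, 372]
[327, 366, 5, 14, 40]
[330, 388, 2, 4, 8]
[329, 393, 2, 4, 8]
[326, 414, 4, 4, 12]
cap [0.45632797 0.31539965 0.102     ]
the job is handed in; nothing more can be done
```

The firmest bumper, the one from seat 1, is in the rover's socket and its check push is done. The job was handed in at about 22 s, well inside the 64 s limit.

| Push, each about 6 mm | Force read |
|---|---|
| Seat 3 | about 6 N (middle) |
| Seat 2 | about 4 N (softest) |
| Seat 1 | about 14 N (firmest) |
| Seat 1 bumper again, in the rover's socket | 12.7 to 13.9 N |

- **Markers:** after the pushes all three orange markers stood in the green band. The highest force read while pushing a cap was 14.3 N.
- **Placing:** the bumper touched the socket floor at the height worked out beforehand. The pictures show it upright inside the lip, with its cap about 2 mm from the measured socket centre. That is about the size of the socket's play and of the camera calibration error.
- **Everything else:** the other two bumpers are still in their seats. Comparing the first and last top pictures showed changes only at seat 1, the markers, the socket, and where the arm and its shadow now are. The arm ended clear of everything.

No check failed. Before lowering, the scene picture put the held block 1 to 2 mm toward the rover's front, which is within its error. I shifted the target about 1 mm to allow for that, and the bumper went in with no contact with the lip felt.

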